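Release the kiln controller's fuse drawer through its latch slot

TASK

The kiln controller's fuse drawer is latched: take the release pin out of its wooden stand, push it down through the narrow slot in the top of the controller, and feel along the slot for the hidden latch tab, pressing gently (never more than 20 newtons on the controller) until the orange fuse drawer springs out while the pin is still in the slot. Then draw the pin out and put it back in its stand, fully down, and let go. Do not press the green button, and leave the other things where they are.

Things in the scene. Friction and masses are not known exactly. Their poses are not given: they have to be found in the camera images.
- controller: fixed grey kiln controller box, 130 (x) x 170 (y) x 100 mm high; origin under its centre, z up; display and orange drawer on its -x face. Under the slot in its 4 mm top plate hides the sprung latch tab, 12 mm wide along y, its centre anywhere within 16 mm of the slot's middle, its top 12 to 32 mm below the top face. Beside it, 10 mm lower than its top at rest, lies a stiffly sprung guard plate
- slot (a point): middle of the slot's mouth, level with the box's top face, 15 mm to +x of the box's origin; axes as the box's: y along the slot (47 mm long), x across it (9 mm wide), z up. Pressing down: the tab starts at about 3.4 N, frees the drawer after 8 mm at about 7 N and meets the guard plate too after 11.5 mm at about 8.6 N; that plate takes 2 N plus 5 N per mm and frees nothing
- fuse_drawer (a joint): how far the orange-fronted fuse drawer low in the controller's front (-x) face has come out, m: 0 latched and flush, 0.035 fully sprung out. Its spring pushes it out by itself when the latch tab is pressed, and it stays out
- green_button (a joint): travel of the green push button (22 mm across) on the controller's top, 40 mm to -x and 55 mm to +y of the box's origin, standing up to 25 mm above the top face: 0 up, 0.005 fully pressed. Not to be pressed
- pin: loose release pin of 70 g, standing upright in its stand at the start: a round steel shaft 6 mm across and 75 mm long with a bevelled tip, under a red square handle 16 x 16 mm and 60 mm long (a steel cap adds 3 mm on top). Origin at the tip's lower end, z along the shaft up to the handle; the handle's flat sides face its x and y axes
- pin_tip (a point): lower end of the pin's shaft
- pin_handle (a point): middle of the pin's red handle, 105 mm above the tip
- stand: fixed wooden block 65 x 65 x 85 mm high on a 90 x 90 x 10 mm foot; origin at the centre of its underside, z up. A round hole 10 mm across and 80 mm deep in the middle of its top holds the pin's shaft; the pin is home when the handle's underside rests on the top of the block
- stand_hole (a point): middle of the hole's mouth, at the top of the stand (85 mm up)
- egg_cup: loose white porcelain egg cup, 50 mm across, 65 mm high; origin under its foot
- calipers: loose steel calipers lying flat, 190 mm long, 8 mm high; origin under the middle of the beam
- bisque_spoon: loose brown clay spoon lying flat; origin on its underside
- bead_jar: loose clear jar of glass beads with a metal lid, 72 mm across, 94 mm high; origin under its base
- cone_plaque: loose clay bar 30 x 100 mm with three white pyrometric cones, 61 mm high; origin under its middle
- test_tile: loose blue glazed test tile 60 x 60 x 8 mm; origin under its middle

How it is judged:
By the outcome, as a careful person would: the job done as asked, in the order asked, and still so for the second after the job is handed in, with the robot touching nothing.
It also fails if it takes over 72 s, if anything falls off the work surface, if the arm or the gripper's body presses on something with over 40 N, if the wrist force passes 120 N, or if a joint passes its speed limit or range.

ROBOT

A 6-joint arm with a two-finger parallel gripper is mounted at the origin on the work surface. World frame = base frame: x ahead of the robot, y to its left, z up, the work surface at z = 0. Lengths are in m, angles in degrees, forces in N, time in s.
With the tool pointing down it reaches from about 0.35 to 0.975 m from the base axis. Payload 17.4 kg.
Tool frame: the origin (TCP) lies midway between the tips of the shut fingers; the grasp point (between the pads) lies manip.grasp_offset behind it (manip.grasp_offset is the distance from the TCP to the grasp point, in m); z points along the fingers, y is the direction in which the jaws open and shut (so a half turn about z gives the same grasp; the last joint's range is limited). The gripper opens to 85 mm and grips with 20 to 120 N. Pads are 22 mm wide; open, the fingers measure 114 mm over their backs; the gripper's body (76 mm by 85 mm) begins 54 mm behind the grasp point. The pads swing forward as they close: fully open they stand 13 mm farther back than shut.
Start: joints at [67.449, 6.646, 82.598, -0, 90.757, -2.166], TCP at [0.235, 0.633, 0.231] pointing down, gripper open.
Joint ranges: [-162.19, 162.19], [-47.58, 125.68], [4.15, 143.07], [-65.23, 245.23], [0.69, 171.88], [-170.13, 170.13]. Speed limits (degrees/s): [108.29, 108.29, 127.2, 180, 180, 180].

INTERFACE

Orientations are given as a 3x3 rotation matrix whose columns are the frame's x, y, z axes.
In Python, from station import monitor, eyes, job_done, manip gives the robot as it stands.
- The arm moves only by the tool play_rows, never from a script. Its argument "plan" is a list of rows, each a list of 3 entries, a list of its own where there are three numbers: the opening in per cent of the stroke, from 0 (shut) to 100 (fully open), then the shift along the world's x, y, z in mm, then the turn about the world's z in rad. A call has 1 to 5 rows; each row shifts and turns the commanded pose from where the row before left it; what a row does not reach is not made up. A row lasts 1/10 s, in which the tool goes at most 50 mm and 8.59 degrees, less where a joint would pass 70% of its speed; a pose out of reach is approached as far as the arm can. A call with a gripper value outside its range is refused whole. The fingers move at their own pace and stop on an object; "squeeze" is the grip in N (left out, the last holds). Time passes only in rows, so rows that do not move let the fingers close. It gives the time, the measured TCP pose, the force and the opening at its end, in the units of the state.
- monitor.get_state(): the state, without advancing time (a new reading comes with each control period).
- eyes.get_image(name): name is "scene" or "top" or "wrist"; returns a dict with "pixels" (400x640x3 uint8, blue, green, red), "depth" (400x640 float32, m along the optical axis (not along the pixel's ray), 0 where there is no reading), "fx", "fy", "cx", "cy" (pixels), "k1" (the pictures are not rectified: a ray, as slopes to the right and down, at radius r is drawn at 1 + k1 r^2 times it, then the intrinsics apply), "camera_from_world" (4x4, takes a point from world to camera coordinates); the wrist camera has in their place "mount" (4x4, takes a point from camera to tool coordinates, whose origin is the TCP and whose axes are the flange's). Camera axes: x right, y up, looking along -z (the intrinsics and any distortion apply to the point x, -y, -z); pixel columns grow to the right and rows downward; lengths in m; the calibration is good to about 2 mm. A picture is of the moment at which its call begins: read the wrist's pose just before it.
- job_done(): hands the job in, once; it reports no verdict.
The state is a dict: "time": time; "joints": joint angles; "dq": joint speeds; "joint_torque": joint torques, N m; "tool_pos": TCP position; "tcp_rot": TCP orientation; "contact_force": force on the tool from outside, world axes, zero at the start; "torque": the same for the moment, N m; "grip_width": opening from 0.0 (shut) to 1.0 (fully open).
Only numpy, scipy, OpenCV 4.12 (cv2) and the standard library are available. Lean on these libraries where they do the work, as an engineer would, in place of code of your own. Each camera call takes 0.05 s, during which the arm holds its last target. There are 200 camera calls.

## Working session

There is one attempt and no reset: what is moved stays moved. The work goes in short steps, Python scripts to look and compute and a tool call to move; the robot and the scene stay as the last step left them, time stands still between calls to the robot, and variables do not carry over. Pictures are saved under pics/ and viewed, about 8 in all and at most 12, crops included, and the job is handed in when it is done.

Besides the shell and the picture viewer there is one more tool, called after "Call:" by a JSON object that holds its "fn" and its "kwargs". play_rows: Moves the arm, as the interface text tells. Its arguments: {"type":"object","properties":{"plan":{"type":"array","items":{"type":"array"}},"squeeze":{"type":"number"}},"required":["plan"]}

```bash
ls; mkdir -p pics; cat > h.py <<'E'
import numpy as np, cv2
from station import monitor, eyes, job_done, manip
def grab(n):
    s=monitor.get_state(); im=eyes.get_image(n)
    if n=="wrist":
        T=np.eye(4); T[:3,:3]=s["tcp_rot"]; T[:3,3]=s["tool_pos"]; im["wfc"]=T@np.array(im["mount"])
    else: im["wfc"]=np.linalg.inv(im["camera_from_world"])
    return im
def world(im,u,v,z=None):
    """pixel -> world via depth, or via plane z"""
    p=np.array([(u-im["cx"])/im["fx"],(v-im["cy"])/im["fy"]]); q=p.copy()
    for _ in range(20): q=p/(1+im["k1"]*(q@q))
    d=np.array([q[0],-q[1],-1.0]); W=im["wfc"]
    if z is None: t=float(im["depth"][int(round(v)),int(round(u))])
    else: t=(z-W[2,3])/(W[:3,:3]@d)[2]
    return W[:3,:3]@(d*t)+W[:3,3]
E
python3 - <<'E'
from h import *
import pickle
s=monitor.get_state();print({k:np.round(v,3).tolist() for k,v in s.items()});print(manip.grasp_offset)
for n in ("scene","top","wrist"):
    im=grab(n);cv2.imwrite(f"pics/{n}0.png",im["pixels"]);pickle.dump(im,open(f"{n}0.pkl","wb"))
    print(n,im["fx"],im["cx"],im["cy"],im["k1"],im["wfc"].round(3).tolist())
E
```

```text
pics
{'time': 0.0, 'joints': [67.446, 6.674, 82.636, -0.0, 90.757, -2.167], 'dq': [0.061, -0.075, -0.088, -0.052, -0.057, 0.008], 'joint_torque': [-0.006, -73.199, -63.248, -0.0, 0.006, 0.0], 'tool_pos': [0.235, 0.633, 0.231], 'tcp_rot': [[-0.937, 0.348, -0.0], [0.348, 0.937, -0.001], [0.0, -0.001, -1.0]], 'contact_force': [0.133, 0.972, 0.281], 'torque': [-0.003, -0.051, 0.024], 'grip_width': 1.002}
0.0187
scene 399.59840051512947 321.5239310498182 197.19837909840345 -0.014541745101048548 [[0.708, -0.493, 0.506, 1.089], [0.706, 0.504, -0.497, -0.542], [-0.01, 0.709, 0.705, 0.85], [0.0, 0.0, 0.0, 1.0]]
top 492.1259115123249 322.9455261055927 200.00318515099568 0.019041663544287143 [[0.022, 0.991, -0.134, 0.355], [-1.0, 0.022, -0.004, 0.007], [-0.001, 0.134, 0.991, 1.387], [0.0, 0.0, 0.0, 1.0]]
wrist 285.66556963132524 317.78986838709454 200.77836404085022 -0.03553663546333641 [[0.349, -0.886, -0.306, 0.156], [0.937, 0.329, 0.117, 0.662], [-0.003, -0.327, 0.945, 0.373], [0.0, 0.0, 0.0, 1.0]]
```

View pics/top0.png

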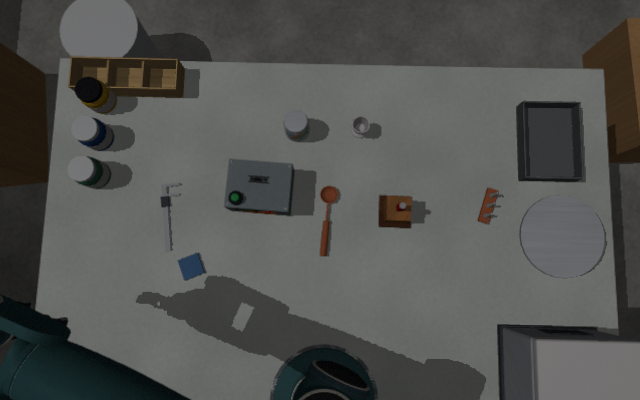

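View pics/scene0.png

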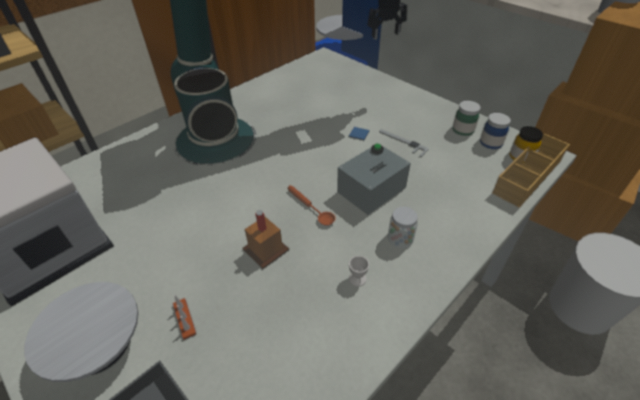

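The top view shows the controller near (260,187), with its slot at (259,180) and the green button at (236,197). The stand is near (396,210) with the pin at (402,206). I'll enlarge both.

```bash
python3 - <<'E'
from h import *
import pickle
im=pickle.load(open("top0.pkl","rb"));p=im["pixels"]
a=cv2.resize(p[150:225,215:305],None,fx=8,fy=8,interpolation=3)[:, :]
b=cv2.resize(p[185:235,370:420],None,fx=8,fy=8,interpolation=3)
a=cv2.resize(p[150:225,218:302],None,fx=5,fy=5,interpolation=3)
b=cv2.resize(p[180:235,370:425],None,fx=6.8,fy=6.8,interpolation=3)[:375]
b=cv2.copyMakeBorder(b,0,375-b.shape[0],0,0,0)
cv2.imwrite("pics/c.png",np.hstack([a,b]));print(a.shape,b.shape)
E
```

```text
(375, 420, 3) (375, 374, 3)
```

View pics/c.png

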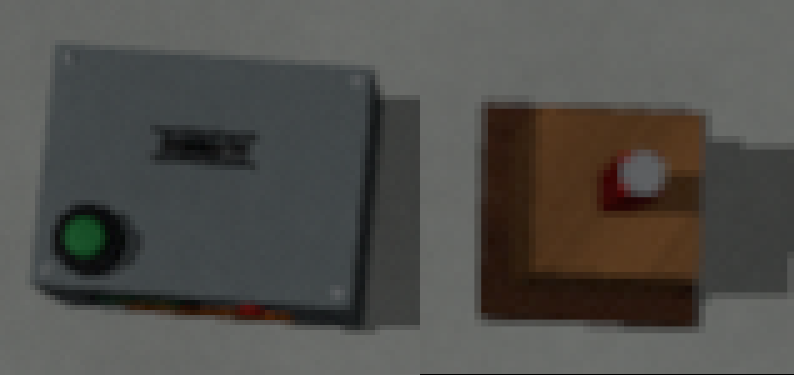

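The left half shows the slot centred at crop (204,147), with corner screws at (68,58), (356,80), (338,293) and (45,272). The right half shows the stand's top and, above it, the pin's cap at crop (641,174).

```bash
python3 - <<'E'
from h import *
import pickle
im=pickle.load(open("top0.pkl","rb"))
A=lambda x,y:((x+.5)/5-.5+218,(y+.5)/5-.5+150)
B=lambda x,y:((x-420+.5)/6.8-.5+370,(y+.5)/6.8-.5+180)
P={k:world(im,*A(*v),z=.1) for k,v in dict(slot=(204,147),sl=(153,144),sr=(256,150),s1=(68,58),s2=(356,80),s3=(338,293),s4=(45,272)).items()}
P["btn"]=world(im,*A(83,238),z=.125)
P["cap"]=world(im,*B(641,174),z=.148);P["st1"]=world(im,*B(531,108),z=.085);P["st2"]=world(im,*B(704,116),z=.085)
P["st4"]=world(im,*B(529,275),z=.085);P["st3"]=world(im,*B(696,280),z=.085);P["stc"]=world(im,*B(614,194),z=.085)
for k,v in P.items():print(k,(v*1000).round(1))
c=(P["s1"]+P["s2"]+P["s3"]+P["s4"])/4
d=(P["s1"]-P["s2"])+(P["s4"]-P["s3"]);print(c,"yaw",np.degrees(np.arctan2(-d[0],d[1])))
d=(P["st1"]-P["st2"])+(P["st4"]-P["st3"]);print("stand yaw",np.degrees(np.arctan2(-d[0],d[1])), sum(P[k] for k in("st1","st2","st3","st4"))/4)
E
```

```text
slot [582.3 184.4 100. ]
sl [583.3 211.5 100. ]
sr [581.3 156.7 100. ]
s1 [628.8 258.7 100. ]
s2 [620.3 104.8 100. ]
s3 [505.8 110.8 100. ]
s4 [513.6 265.5 100. ]
btn [528.7 241.6 125. ]
cap [ 514.4 -189.3  148. ]
st1 [ 547.7 -156.    85. ]
st2 [ 546.  -223.9   85. ]
st4 [ 481.8 -155.5   85. ]
st3 [ 481.3 -220.6   85. ]
stc [ 514.4 -188.6   85. ]
[0.56712525 0.1849471  0.1       ] yaw -3.0327897432241886
stand yaw -0.9578557512903316 [ 0.51421096 -0.18902624  0.085     ]
```

Call:
{"fn": "play_rows", "kwargs": {"plan": [[100,[14,-41,0],0.017],[100,[14,-41,0],0.017],[100,[14,-41,0],0.017],[100,[14,-41,0],0.017],[100,[14,-41,0],0.017]], "squeeze": 60}}

```text
time: 0.65
tool_pos: [0.3053, 0.4261, 0.231]
tcp_rot: [[-0.964, 0.266, -0.0], [0.266, 0.964, -0.0], [0.0, -0.0, -1.0]]
contact_force: [0.4, 0.3, 0.1]
grip_width: 0.997
```

Call:
{"fn": "play_rows", "kwargs": {"plan": [[100,[14,-41,0],0.017],[100,[14,-41,0],0.017],[100,[14,-41,0],0.017],[100,[14,-41,0],0.017],[100,[14,-41,0],0.017]]}}

```text
time: 1.15
tool_pos: [0.3752, 0.2211, 0.2312]
tcp_rot: [[-0.983, 0.184, 0.0], [0.184, 0.983, 0.0], [-0.0, 0.0, -1.0]]
contact_force: [0.6, -0.2, 0.4]
grip_width: 1.0
```

Call:
{"fn": "play_rows", "kwargs": {"plan": [[100,[14,-41,0],0.017],[100,[14,-41,0],0.017],[100,[14,-41,0],0.017],[100,[14,-41,0],0.017],[100,[14,-41,0],0.017]]}}

```text
time: 1.65
tool_pos: [0.4452, 0.0159, 0.2314]
tcp_rot: [[-0.995, 0.1, 0.0], [0.1, 0.995, 0.0], [-0.0, 0.0, -1.0]]
contact_force: [0.8, 1.7, -0.3]
grip_width: 1.001
```

Call:
{"fn": "play_rows", "kwargs": {"plan": [[100,[14,-41,0],0.017],[100,[14,-41,0],0.017],[100,[14,-41,0],0.017],[100,[13,-41,0],0.017],[100,[0,0,0],0]]}}

```text
time: 2.15
tool_pos: [0.5006, -0.15, 0.2304]
tcp_rot: [[-0.999, 0.036, -0.001], [0.036, 0.999, -0.0], [0.001, -0.0, -1.0]]
contact_force: [-0.7, -0.1, -0.1]
grip_width: 0.997
```

```bash
python3 - <<'E'
from h import *
import pickle
im=grab("wrist");pickle.dump(im,open("w1.pkl","wb"));cv2.imwrite("pics/w1.png",im["pixels"])
s=monitor.get_state();print(s["time"],s["tool_pos"],s["tcp_rot"],s["contact_force"])
E
```

```text
2.2 [ 0.50015355 -0.14810924  0.23051853] [[-9.99360922e-01  3.57134381e-02 -1.51618154e-03]
 [ 3.57129027e-02  9.99362019e-01  3.78777617e-04]
 [ 1.52874169e-03  3.24388305e-04 -9.99998779e-01]] [-0.57488505  0.03929823 -0.32592349]
```

View pics/w1.png

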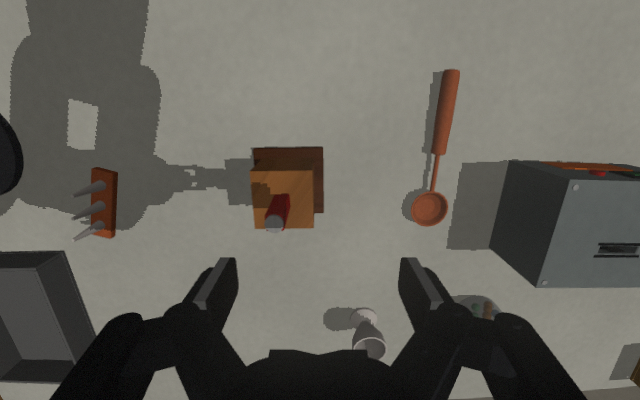

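The wrist view shows the stand's top with corners at about (250,171), (313,170), (314,227) and (254,228). The cap is near (274,226), and the pin stands upright.

```bash
python3 - <<'E'
from h import *
import pickle
im=pickle.load(open("w1.pkl","rb"))
print("cap",world(im,274,225,z=.148))
c=[world(im,*q,z=.085) for q in((250,171),(313,170),(314,227),(254,228))];print(np.round(c,4),np.mean(c,0))
print("slot",world(im,618,249,z=.1))
E
```

```text
cap [ 0.51431921 -0.18910668  0.148     ]
[[ 0.4803 -0.2204  0.085 ]
 [ 0.4817 -0.1553  0.085 ]
 [ 0.5457 -0.1569  0.085 ]
 [ 0.5446 -0.2233  0.085 ]] [ 0.51306811 -0.18895394  0.085     ]
slot [0.57964023 0.18348208 0.1       ]
```

Call:
{"fn": "play_rows", "kwargs": {"plan": [[100,[14,-41,0],0.019],[100,[0,0,0],0],[100,[0,0,-30],0],[100,[0,0,-40],0],[100,[0,0,-40],0]]}}

```text
time: 2.7
tool_pos: [0.514, -0.1861, 0.1204]
tcp_rot: [[-1.0, 0.013, 0.001], [0.013, 1.0, -0.0], [-0.001, -0.0, -1.0]]
contact_force: [0.0, -0.1, -0.1]
grip_width: 1.001
```

Call:
{"fn": "play_rows", "kwargs": {"plan": [[100,[0,0,-21],0],[100,[0,0,0],0]]}}

```text
time: 2.9
tool_pos: [0.5126, -0.1855, 0.0973]
tcp_rot: [[-1.0, 0.013, -0.004], [0.013, 1.0, 0.002], [0.004, 0.002, -1.0]]
contact_force: [-0.5, -0.2, 0.3]
grip_width: 1.003
```

Call:
{"fn": "play_rows", "kwargs": {"plan": [[100,[1.5,-3.5,0],0],[60,[0,0,0],0],[40,[0,0,0],0],[20,[0,0,0],0],[0,[0,0,0],0]]}}

```text
time: 3.4
tool_pos: [0.5158, -0.1908, 0.1008]
tcp_rot: [[-1.0, 0.014, 0.001], [0.014, 1.0, -0.0], [-0.001, -0.0, -1.0]]
contact_force: [-0.5, 0.3, -0.4]
grip_width: 0.335
```

Call:
{"fn": "play_rows", "kwargs": {"plan": [[0,[0,0,0],0],[0,[0,0,0],0],[0,[0,0,0],0],[0,[0,0,0],0]]}}

```text
time: 3.8
tool_pos: [0.5157, -0.1908, 0.1005]
tcp_rot: [[-1.0, 0.014, 0.0], [0.014, 1.0, -0.0], [-0.0, -0.0, -1.0]]
contact_force: [0.2, 1.6, 4.7]
grip_width: 0.178
```

Call:
{"fn": "play_rows", "kwargs": {"plan": [[0,[0,0,5],0],[0,[0,0,15],0],[0,[0,0,30],0],[0,[0,0,40],0],[0,[0,0,40],0]]}}

```text
time: 4.3
tool_pos: [0.5153, -0.1907, 0.2327]
tcp_rot: [[-1.0, 0.014, -0.0], [0.014, 1.0, -0.0], [0.0, -0.0, -1.0]]
contact_force: [0.5, -0.2, -0.2]
grip_width: 0.179
```

Call:
{"fn": "play_rows", "kwargs": {"plan": [[0,[0,0,20],0],[0,[7,30,0],0],[0,[8,42,0],0],[0,[8,42,0],0],[0,[8,42,0],0]]}}

```text
time: 4.8
tool_pos: [0.5466, -0.0333, 0.2516]
tcp_rot: [[-1.0, 0.014, 0.001], [0.014, 1.0, -0.0], [-0.001, -0.0, -1.0]]
contact_force: [0.4, -0.4, -1.4]
grip_width: 0.179
```

Call:
{"fn": "play_rows", "kwargs": {"plan": [[0,[8,42,0],0],[0,[8,42,0],0],[0,[8,42,0],0],[0,[7,40,0],0],[0,[2,25,0],0]]}}

```text
time: 5.3
tool_pos: [0.5797, 0.1588, 0.2513]
tcp_rot: [[-1.0, 0.012, 0.0], [0.012, 1.0, 0.0], [-0.0, 0.0, -1.0]]
contact_force: [0.3, -0.4, -0.9]
grip_width: 0.177
```

Call:
{"fn": "play_rows", "kwargs": {"plan": [[0,[0,0,0],0],[0,[0,0,0],0]]}}

```text
time: 5.5
tool_pos: [0.5796, 0.1565, 0.251]
tcp_rot: [[-1.0, 0.013, 0.0], [0.013, 1.0, -0.0], [-0.0, -0.0, -1.0]]
contact_force: [-0.0, 0.0, -0.2]
grip_width: 0.179
```

```bash
python3 - <<'E'
from h import *
import pickle
for n in("wrist","scene"):
    im=grab(n);pickle.dump(im,open(n+"2.pkl","wb"))
    p=im["pixels"]
    if n=="wrist": cv2.imwrite("pics/w2.png",p)
    else: cv2.imwrite("pics/s2.png",cv2.resize(p[80:230,300:440],None,fx=4,fy=4,interpolation=3))
s=monitor.get_state();print(s["time"],s["tool_pos"],s["contact_force"],s["grip_width"])
E
```

```text
5.6 [0.57960294 0.15545705 0.25085531] [-0.43484554 -0.55946045 -1.00496678] 0.17656797371042676
```

View pics/w2.png

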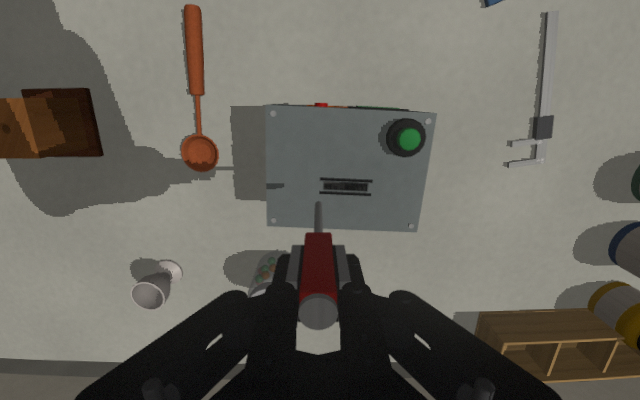

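View pics/s2.png

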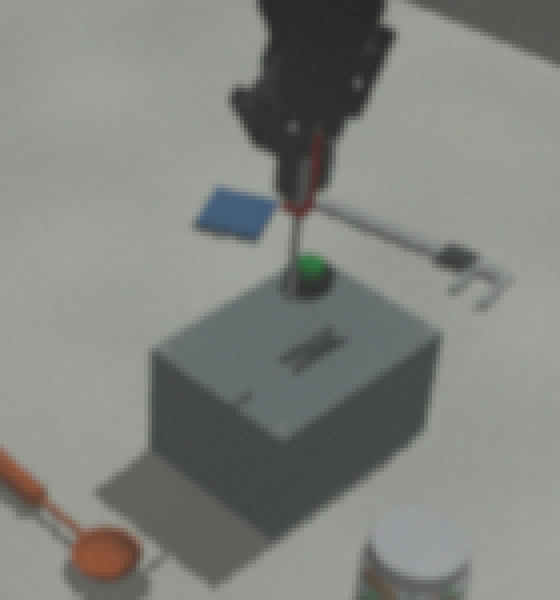

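The wrist view shows the slot from about (323,186) to (368,187) and the pin tip near (318,204). The pin hangs straight and nothing has been disturbed. I'll crop it closer.

```bash
python3 - <<'E'
from h import *
import pickle
im=pickle.load(open("wrist2.pkl","rb"))
cv2.imwrite("pics/c2.png",cv2.resize(im["pixels"][95:245,255:445],None,fx=4,fy=4,interpolation=3))
for u,v in((323,186),(368,187),(345.5,186.5)):print(world(im,u,v,z=.1))
print("tip",world(im,318,204,z=.1605),im["depth"][200:215:3,318])
s=[world(im,*q,z=.1) for q in((272.5,114),(427,118),(413,226),(273,220))];print(np.round(s,4),np.mean(s,0))
E
```

```text
[0.57986105 0.16101701 0.1       ]
[0.58160213 0.20917485 0.1       ]
[0.58073418 0.18506602 0.1       ]
tip [0.57852825 0.15576373 0.1605    ] [0.31045055 0.23642702 0.23043044 0.22257277 0.2169923 ]
[[0.5052 0.1117 0.1   ]
 [0.5108 0.2651 0.1   ]
 [0.628  0.262  0.1   ]
 [0.6185 0.105  0.1   ]] [0.56560529 0.18594871 0.1       ]
```

View pics/c2.png

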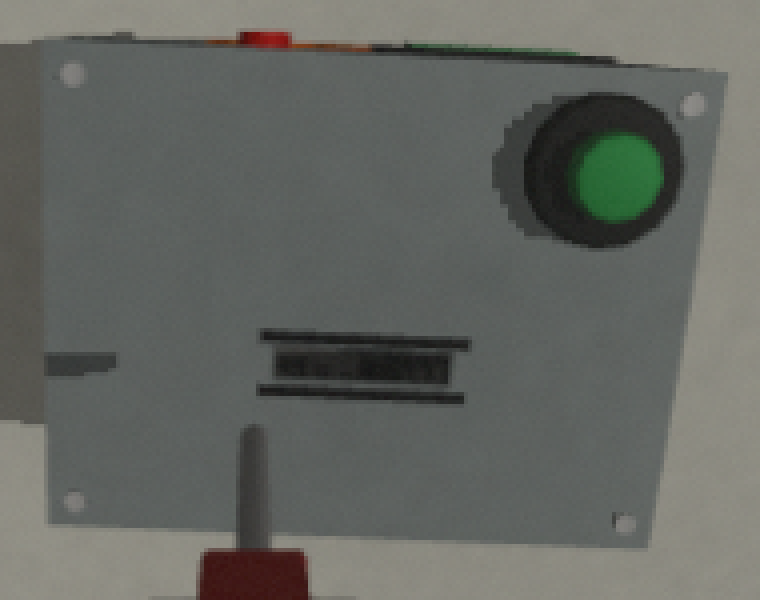

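The crop shows the slot centred at full-image (345.5,186.8) and the tip at (318.4,202). The tip is short of the slot by about 3 mm in x and 29.5 mm in y, so I'll hover just above the mouth and check.

Call:
{"fn": "play_rows", "kwargs": {"plan": [[0,[3,29.5,0],0],[0,[0,0,0],0],[0,[0,0,-25],0],[0,[0,0,-23],0],[0,[0,0,0],0]]}}

```text
time: 6.1
tool_pos: [0.5817, 0.1844, 0.1994]
tcp_rot: [[-1.0, 0.015, -0.004], [0.015, 1.0, -0.001], [0.004, -0.001, -1.0]]
contact_force: [-0.3, -0.3, -0.2]
grip_width: 0.176
```

Call:
{"fn": "play_rows", "kwargs": {"plan": [[0,[0,0,0],0],[0,[0,0,0],0]]}}

```text
time: 6.3
tool_pos: [0.5831, 0.1853, 0.2041]
tcp_rot: [[-1.0, 0.014, 0.002], [0.014, 1.0, 0.0], [-0.002, 0.0, -1.0]]
contact_force: [1.4, 0.9, -0.4]
grip_width: 0.181
```

```bash
python3 - <<'E'
from h import *
import pickle
im=grab("wrist");pickle.dump(im,open("w3.pkl","wb"))
s=monitor.get_state();print(s["tool_pos"],s["contact_force"])
cv2.imwrite("pics/c3.png",cv2.resize(im["pixels"][140:250,260:400],None,fx=5,fy=5,interpolation=3))
E
```

```text
[0.58311817 0.18546533 0.20402715] [-0.04519335  0.9919825  -0.1805903 ]
```

View pics/c3.png

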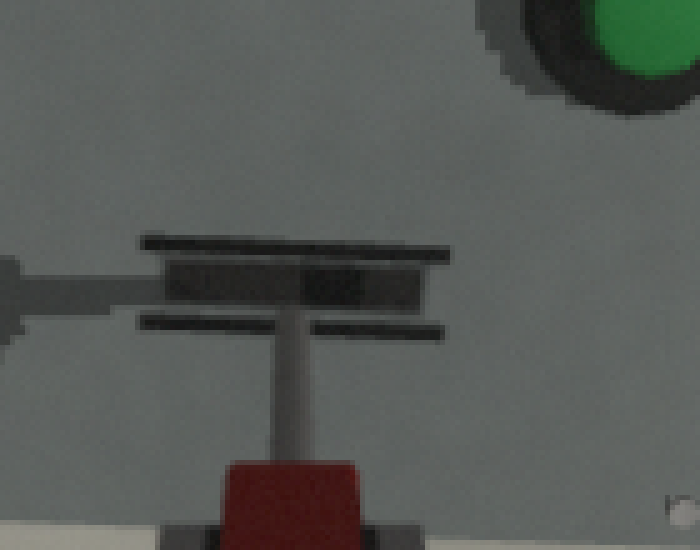

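The tip is at crop (292,306) and the slot's centre at (294,287). A darker patch, about 12 mm wide, lies inside the slot at crop x 302 to 365 and could be the tab.

```bash
python3 - <<'E'
from h import *
import pickle
im=pickle.load(open("w3.pkl","rb"))
C=lambda x,y:((x+.5)/5-.5+260,(y+.5)/5-.5+140)
f=lambda x,y,z=.1:print((world(im,*C(x,y),z=z)*1000).round(1))
for q in((166,282),(422,290),(294,262),(294,309),(294,286)):f(*q)
print("tip");f(292,306,.1135);f(292,300,.1135);print("patch .08");f(302,285,.08);f(365,285,.08)
print("shaft top under handle");f(291,462,.1885)
d=im["depth"];
for v in(193,197,200):print(d[v,290:348:2].round(4))
E
```

```text
[579.1 161.8 100. ]
[581.3 208.4 100. ]
[575.6 185.2 100. ]
[584.6 185.  100. ]
[580.2 185.1 100. ]
tip
[579.3 184.7 113.5]
[578.2 184.8 113.5]
patch .08
[586.6 186.6  80. ]
[586.8 199.   80. ]
shaft top under handle
[573.4 184.8 188.5]
[0.2587 0.2593 0.2945 0.2941 0.2951 0.2927 0.2952 0.2954 0.2953 0.296
 0.2952 0.2944 0.2958 0.2936 0.2956 0.2853 0.2857 0.2845 0.2847 0.2861
 0.2847 0.2854 0.2953 0.2939 0.2951 0.294  0.2957 0.2604 0.2591]
[0.2601 0.2614 0.2967 0.295  0.2962 0.2967 0.2972 0.2964 0.2958 0.2974
 0.2968 0.2966 0.2962 0.297  0.2955 0.287  0.2867 0.2846 0.2857 0.2852
 0.2863 0.2967 0.2954 0.     0.2963 0.2951 0.2954 0.2612 0.259 ]
[0.2607 0.2617 0.2625 0.2622 0.2625 0.2631 0.2642 0.2636 0.2639 0.2645
 0.2638 0.2657 0.3613 0.2964 0.2973 0.2857 0.2867 0.2874 0.2867 0.2865
 0.2869 0.     0.297  0.2975 0.2972 0.2968 0.2967 0.2611 0.2614]
```

The depth image shows the patch 10 mm above the rest of the slot floor, so it is the tab. It is centred near y = 0.193, about 24 mm below the top face. I'll shift over it and descend gently.

Call:
{"fn": "play_rows", "kwargs": {"plan": [[0,[0,4,0],0],[0,[0,4,0],0],[0,[0,0,-6],0],[0,[0,0,-5],0],[0,[0,0,0],0]]}}

```text
time: 6.85
tool_pos: [0.5822, 0.1936, 0.19]
tcp_rot: [[-1.0, 0.014, -0.002], [0.014, 1.0, -0.001], [0.002, -0.001, -1.0]]
contact_force: [0.4, 0.3, -0.8]
grip_width: 0.18
```

Call:
{"fn": "play_rows", "kwargs": {"plan": [[0,[0,0,-3],0],[0,[0,0,-3],0],[0,[0,0,-3],0],[0,[0,0,0],0]]}}

```text
time: 7.25
tool_pos: [0.5825, 0.1936, 0.1817]
tcp_rot: [[-1.0, 0.014, -0.001], [0.014, 1.0, -0.0], [0.001, -0.0, -1.0]]
contact_force: [-0.0, 0.5, 0.0]
grip_width: 0.174
```

The tip is about 9 mm into the slot without any contact force.

Call:
{"fn": "play_rows", "kwargs": {"plan": [[0,[0,0,-3],0],[0,[0,0,-3],0],[0,[0,0,-3],0],[0,[0,0,-2],0],[0,[0,0,0],0]]}}

```text
time: 7.75
tool_pos: [0.5825, 0.1937, 0.1709]
tcp_rot: [[-1.0, 0.014, -0.001], [0.014, 1.0, -0.0], [0.001, -0.0, -1.0]]
contact_force: [0.5, -0.6, -0.9]
grip_width: 0.183
```

Call:
{"fn": "play_rows", "kwargs": {"plan": [[0,[0,0,-1.5],0],[0,[0,0,-1.5],0],[0,[0,0,0],0],[0,[0,0,0],0]]}}

```text
time: 8.15
tool_pos: [0.5827, 0.1937, 0.1683]
tcp_rot: [[-1.0, 0.014, 0.0], [0.014, 1.0, 0.0], [-0.0, 0.0, -1.0]]
contact_force: [-0.2, -0.2, -1.0]
grip_width: 0.178
```

Call:
{"fn": "play_rows", "kwargs": {"plan": [[0,[0,0,-1.5],0],[0,[0,0,-1.5],0],[0,[0,0,0],0],[0,[0,0,0],0]]}}

```text
time: 8.55
tool_pos: [0.5827, 0.1938, 0.1654]
tcp_rot: [[-1.0, 0.014, 0.0], [0.014, 1.0, 0.0], [-0.0, 0.0, -1.0]]
contact_force: [0.6, 0.8, 0.6]
grip_width: 0.176
```

Call:
{"fn": "play_rows", "kwargs": {"plan": [[0,[0,0,-1],0],[0,[0,0,-1],0],[0,[0,0,0],0],[0,[0,0,0],0]]}}

```text
time: 8.95
tool_pos: [0.5827, 0.1938, 0.1634]
tcp_rot: [[-1.0, 0.014, 0.0], [0.014, 1.0, 0.0], [-0.0, 0.0, -1.0]]
contact_force: [-0.5, -0.1, 3.2]
grip_width: 0.18
```

That is contact at 3.2 N, which matches the tab's starting force.

Call:
{"fn": "play_rows", "kwargs": {"plan": [[0,[0,0,-1.5],0],[0,[0,0,-1.5],0],[0,[0,0,-1.5],0],[0,[0,0,0],0],[0,[0,0,0],0]]}}

```text
time: 9.45
tool_pos: [0.5827, 0.1937, 0.1588]
tcp_rot: [[-1.0, 0.014, 0.0], [0.014, 1.0, 0.0], [-0.0, 0.0, -1.0]]
contact_force: [-0.0, 0.1, 4.4]
grip_width: 0.182
```

Call:
{"fn": "play_rows", "kwargs": {"plan": [[0,[0,0,-1],0],[0,[0,0,-1],0],[0,[0,0,0],0],[0,[0,0,0],0]]}}

```text
time: 9.85
tool_pos: [0.5827, 0.1937, 0.1569]
tcp_rot: [[-1.0, 0.014, 0.0], [0.014, 1.0, 0.0], [-0.0, 0.0, -1.0]]
contact_force: [-0.1, 0.7, 4.9]
grip_width: 0.177
```

Call:
{"fn": "play_rows", "kwargs": {"plan": [[0,[0,0,-1],0],[0,[0,0,-1],0],[0,[0,0,0],0],[0,[0,0,0],0]]}}

```text
time: 10.25
tool_pos: [0.5828, 0.1938, 0.1554]
tcp_rot: [[-1.0, 0.014, 0.001], [0.014, 1.0, 0.0], [-0.001, 0.0, -1.0]]
contact_force: [-0.1, -0.7, 8.4]
grip_width: 0.181
```

Call:
{"fn": "play_rows", "kwargs": {"plan": [[0,[0,0,-0.7],0],[0,[0,0,0],0],[0,[0,0,0],0]]}}

```text
time: 10.55
tool_pos: [0.5828, 0.1938, 0.1549]
tcp_rot: [[-1.0, 0.014, 0.001], [0.014, 1.0, 0.0], [-0.001, 0.0, -1.0]]
contact_force: [-1.4, -0.7, 9.8]
grip_width: 0.18
```

```bash
python3 - <<'E'
from h import *
import pickle
im=grab("top");a=pickle.load(open("top0.pkl","rb"))["pixels"]
cv2.imwrite("pics/t4.png",np.hstack([cv2.resize(p[190:225,215:305],None,fx=4.4,fy=4.4,interpolation=3) for p in(a,im["pixels"])]))
w=grab("wrist");cv2.imwrite("pics/w4.png",w["pixels"])
d=im["depth"][205:222,255:285];print(im["depth"][205:224,266].round(3));print([monitor.get_state()["contact_force"][2].round(2) for _ in range(3)])
hsv=cv2.cvtColor(im["pixels"],40);h0=cv2.cvtColor(a,40)
m=lambda h:int(((h[195:230,225:300,0]>3)&(h[195:230,225:300,0]<25)&(h[195:230,225:300,1]>120)).sum())
print("orange px before/now",m(h0),m(hsv))
E
```

```text
[0.902 0.901 0.898 0.899 0.898 0.897 0.9   0.893 0.893 0.889 0.89  0.885
 0.886 0.885 0.88  0.882 0.881 0.877 0.877]
[np.float64(10.42), np.float64(10.42), np.float64(10.42)]
orange px before/now 52 0
```

View pics/w4.png

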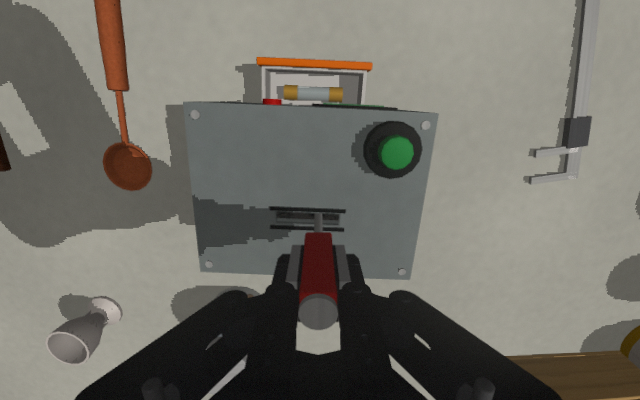

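The wrist view shows the orange drawer fully out, with its front at (314,65) and the fuse visible, while the pin is still in the slot. Now I'll draw the pin straight up.

Call:
{"fn": "play_rows", "kwargs": {"plan": [[0,[0,0,4],0],[0,[0,0,10],0],[0,[0,0,15],0],[0,[0,0,20],0],[0,[0,0,20],0]]}}

```text
time: 11.15
tool_pos: [0.5824, 0.1937, 0.2244]
tcp_rot: [[-1.0, 0.014, -0.001], [0.014, 1.0, -0.0], [0.001, -0.0, -1.0]]
contact_force: [-0.0, 0.0, -0.5]
grip_width: 0.176
```

Call:
{"fn": "play_rows", "kwargs": {"plan": [[0,[0,0,20],0],[0,[0,0,8],0],[0,[0,0,0],0],[0,[-3,-20,0],0],[0,[-7,-40,0],0]]}}

```text
time: 11.65
tool_pos: [0.5723, 0.1345, 0.2494]
tcp_rot: [[-1.0, 0.011, -0.002], [0.011, 1.0, -0.0], [0.002, -0.0, -1.0]]
contact_force: [0.4, -1.0, -1.1]
grip_width: 0.175
```

Call:
{"fn": "play_rows", "kwargs": {"plan": [[0,[-7,-40,0],0],[0,[-7,-40,0],0],[0,[-7,-40,0],0],[0,[-7,-40,0],0],[0,[-7,-40,0],0]]}}

```text
time: 12.15
tool_pos: [0.5367, -0.0677, 0.2499]
tcp_rot: [[-1.0, 0.014, -0.001], [0.014, 1.0, 0.0], [0.001, 0.0, -1.0]]
contact_force: [0.4, -0.1, -0.9]
grip_width: 0.179
```

Call:
{"fn": "play_rows", "kwargs": {"plan": [[0,[-7,-40,0],0],[0,[-7,-40,0],0],[0,[-5,-30,0],0],[0,[-3,-13,0],0],[0,[0,0,0],0]]}}

```text
time: 12.65
tool_pos: [0.5151, -0.1903, 0.2501]
tcp_rot: [[-1.0, 0.016, -0.001], [0.016, 1.0, 0.001], [0.001, 0.0, -1.0]]
contact_force: [0.3, 1.3, -0.8]
grip_width: 0.179
```

Call:
{"fn": "play_rows", "kwargs": {"plan": [[0,[0,0,0],0],[0,[0,0,0],0]]}}

```text
time: 12.85
tool_pos: [0.5159, -0.1882, 0.2509]
tcp_rot: [[-1.0, 0.013, -0.0], [0.013, 1.0, 0.0], [0.0, 0.0, -1.0]]
contact_force: [0.7, -0.0, -1.3]
grip_width: 0.179
```

Call:
{"fn": "play_rows", "kwargs": {"plan": [[0,[0,-1,-15],0],[0,[0,0,-25],0],[0,[0,0,-14],0],[0,[0,0,-6],0],[0,[0,0,0],0]]}}

```text
time: 13.35
tool_pos: [0.5155, -0.19, 0.1903]
tcp_rot: [[-1.0, 0.013, -0.001], [0.013, 1.0, 0.0], [0.001, 0.0, -1.0]]
contact_force: [0.8, 0.1, -0.3]
grip_width: 0.172
```

Call:
{"fn": "play_rows", "kwargs": {"plan": [[0,[0,0,0],0],[0,[0,0,0],0]]}}

```text
time: 13.55
tool_pos: [0.516, -0.1904, 0.1921]
tcp_rot: [[-1.0, 0.014, 0.001], [0.014, 1.0, -0.001], [-0.001, -0.001, -1.0]]
contact_force: [0.2, 0.1, -0.1]
grip_width: 0.181
```

```bash
python3 - <<'E'
from h import *
import pickle
im=grab("wrist");pickle.dump(im,open("w5.pkl","wb"))
print(monitor.get_state()["tool_pos"])
cv2.imwrite("pics/c5.png",cv2.resize(im["pixels"][140:250,250:390],None,fx=5,fy=5,interpolation=3))
E
```

```text
[ 0.51593978 -0.19038657  0.19201095]
```

View pics/c5.png

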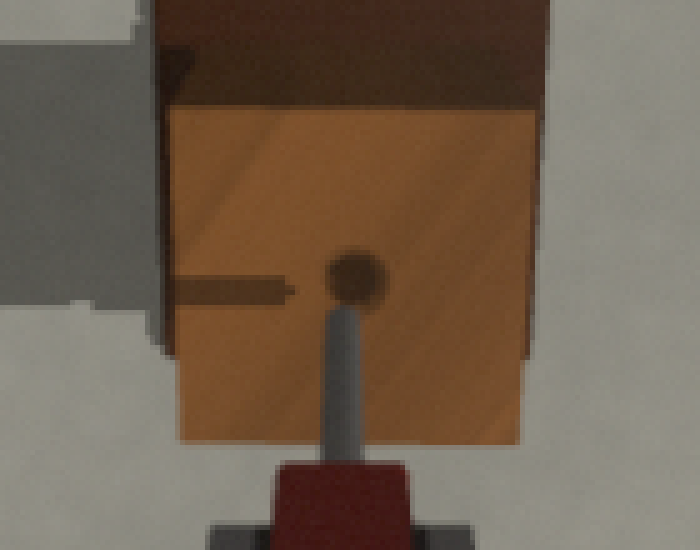

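The hole's mouth is centred at crop (356,279) and the pin's tip at (341,307).

```bash
python3 - <<'E'
from h import *
import pickle
im=pickle.load(open("w5.pkl","rb"))
C=lambda x,y:((x+.5)/5-.5+250,(y+.5)/5-.5+140)
f=lambda x,y,z:print((world(im,*C(x,y),z=z)*1000).round(1))
f(356,279,.085);f(327,279,.085);f(387,279,.085);f(341,307,.1015);f(325,320,.1035);f(358,320,.1035);f(341,463,.1765)
E
```

```text
[ 512.7 -188.5   85. ]
[ 512.6 -193.9   85. ]
[ 512.8 -182.9   85. ]
[ 512.3 -191.3  101.5]
[ 514.  -194.   103.5]
[ 514.1 -188.4  103.5]
[ 506.4 -191.   176.5]
```

Call:
{"fn": "play_rows", "kwargs": {"plan": [[0,[-1.2,2.4,0],0],[0,[0,0,0],0],[0,[0,0,-6],0],[0,[0,0,-6],0],[0,[0,0,0],0]]}}

```text
time: 14.1
tool_pos: [0.5141, -0.1877, 0.1778]
tcp_rot: [[-1.0, 0.014, -0.001], [0.014, 1.0, 0.001], [0.001, 0.001, -1.0]]
contact_force: [-0.3, -0.1, -0.6]
grip_width: 0.177
```

Call:
{"fn": "play_rows", "kwargs": {"plan": [[0,[0,0,-3],0],[0,[0,0,-3],0],[0,[0,0,-3],0],[0,[0,0,0],0]]}}

```text
time: 14.5
tool_pos: [0.5143, -0.1878, 0.1696]
tcp_rot: [[-1.0, 0.014, -0.001], [0.014, 1.0, 0.0], [0.001, 0.0, -1.0]]
contact_force: [0.6, -0.3, -1.1]
grip_width: 0.18
```

The tip is in the hole with no contact force, so I'll lower it.

Call:
{"fn": "play_rows", "kwargs": {"plan": [[0,[0,0,-6],0],[0,[0,0,-8],0],[0,[0,0,-8],0],[0,[0,0,-5],0],[0,[0,0,0],0]]}}

```text
time: 15.0
tool_pos: [0.5142, -0.1877, 0.142]
tcp_rot: [[-1.0, 0.014, -0.001], [0.014, 1.0, 0.0], [0.001, 0.0, -1.0]]
contact_force: [-0.2, -0.0, -0.1]
grip_width: 0.183
```

Call:
{"fn": "play_rows", "kwargs": {"plan": [[0,[0,0,-8],0],[0,[0,0,-8],0],[0,[0,0,-8],0],[0,[0,0,-5],0],[0,[0,0,0],0]]}}

```text
time: 15.5
tool_pos: [0.5141, -0.1878, 0.1131]
tcp_rot: [[-1.0, 0.014, -0.001], [0.014, 1.0, 0.0], [0.001, 0.0, -1.0]]
contact_force: [0.2, -0.3, -0.6]
grip_width: 0.179
```

Call:
{"fn": "play_rows", "kwargs": {"plan": [[0,[0,0,-3],0],[0,[0,0,-3],0],[0,[0,0,-2],0],[0,[0,0,0],0],[0,[0,0,0],0]]}}

```text
time: 16.0
tool_pos: [0.5145, -0.1879, 0.1062]
tcp_rot: [[-1.0, 0.014, 0.0], [0.014, 1.0, -0.0], [-0.0, -0.0, -1.0]]
contact_force: [0.4, -1.5, -0.9]
grip_width: 0.177
```

Call:
{"fn": "play_rows", "kwargs": {"plan": [[0,[0,0,-1.5],0],[0,[0,0,-1.5],0],[0,[0,0,-1],0],[0,[0,0,0],0],[0,[0,0,0],0]]}}

```text
time: 16.5
tool_pos: [0.5144, -0.1879, 0.1021]
tcp_rot: [[-1.0, 0.014, -0.0], [0.014, 1.0, 0.0], [0.0, 0.0, -1.0]]
contact_force: [0.1, 0.0, -0.3]
grip_width: 0.175
```

Call:
{"fn": "play_rows", "kwargs": {"plan": [[0,[0,0,-0.6],0],[0,[0,0,0],0],[0,[0,0,0],0]]}}

```text
time: 16.8
tool_pos: [0.5144, -0.1879, 0.1015]
tcp_rot: [[-1.0, 0.014, -0.0], [0.014, 1.0, 0.0], [0.0, 0.0, -1.0]]
contact_force: [0.1, -0.4, -0.7]
grip_width: 0.18
```

Call:
{"fn": "play_rows", "kwargs": {"plan": [[0,[0,0,-0.7],0],[0,[0,0,-0.7],0],[0,[0,0,0],0],[0,[0,0,0],0]]}}

```text
time: 17.2
tool_pos: [0.5145, -0.1879, 0.1006]
tcp_rot: [[-1.0, 0.014, 0.0], [0.014, 1.0, -0.0], [-0.0, -0.0, -1.0]]
contact_force: [-2.5, 1.9, 4.9]
grip_width: 0.179
```

Call:
{"fn": "play_rows", "kwargs": {"plan": [[0,[0,0,-0.5],0],[0,[0,0,0],0],[0,[0,0,0],0]]}}

```text
time: 17.5
tool_pos: [0.5146, -0.1879, 0.1005]
tcp_rot: [[-1.0, 0.014, 0.001], [0.014, 1.0, -0.0], [-0.001, -0.0, -1.0]]
contact_force: [-5.0, 1.7, 10.9]
grip_width: 0.182
```

The pin is seated at TCP z 0.1005, the same height as at the grasp, so I'll let go.

Call:
{"fn": "play_rows", "kwargs": {"plan": [[0,[0,0,0.7],0],[25,[0,0,0],0],[40,[0,0,0],0],[70,[0,0,0],0],[100,[0,0,0],0]]}}

```text
time: 18.0
tool_pos: [0.5144, -0.1879, 0.1002]
tcp_rot: [[-1.0, 0.014, -0.0], [0.014, 1.0, 0.0], [0.0, 0.0, -1.0]]
contact_force: [0.5, 0.7, 0.3]
grip_width: 0.727
```

Call:
{"fn": "play_rows", "kwargs": {"plan": [[100,[0,0,0],0],[100,[0,0,0],0],[100,[0,0,0],0],[100,[0,0,5],0],[100,[0,0,15],0]]}}

```text
time: 18.5
tool_pos: [0.5139, -0.1876, 0.1198]
tcp_rot: [[-1.0, 0.014, -0.002], [0.014, 1.0, 0.001], [0.002, 0.001, -1.0]]
contact_force: [-0.0, -0.2, -1.0]
grip_width: 1.002
```

Call:
{"fn": "play_rows", "kwargs": {"plan": [[100,[0,0,30],0],[100,[0,0,40],0],[100,[0,0,30],0],[100,[0,0,10],0],[100,[0,0,0],0]]}}

```text
time: 19.0
tool_pos: [0.5149, -0.1881, 0.2328]
tcp_rot: [[-1.0, 0.014, 0.003], [0.014, 1.0, -0.001], [-0.003, -0.001, -1.0]]
contact_force: [-0.7, -0.1, 0.3]
grip_width: 1.003
```

```bash
python3 - <<'E'
from h import *
im=grab("wrist");s=grab("scene")
a=im["pixels"][80:380,80:500]; b=cv2.resize(s["pixels"][190:280,220:310],(300,300),interpolation=3)
cv2.imwrite("pics/f.png",np.hstack([a,b]))
st=monitor.get_state();print(st["time"],st["tool_pos"],st["contact_force"],st["grip_width"])
E
```

```text
19.1 [ 0.51420478 -0.18779248  0.22962752] [-0.65519763 -0.71697146 -0.27096646] 1.0018095877000013
```

View pics/f.png

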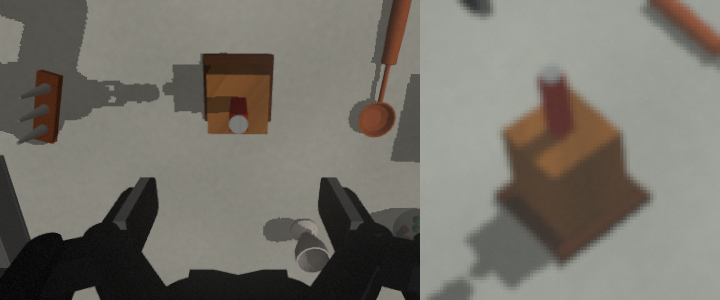

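The pin stands upright and fully down in its stand, with its cap at (238,123) in the left half. The gripper is open and clear of everything.

```bash
python3 -c "
from h import *
im=grab('top');h=cv2.cvtColor(im['pixels'],40)[195:240,225:300]
print('orange px',int(((h[...,0]>3)&(h[...,0]<25)&(h[...,1]>120)).sum()))
print(job_done())"
```

```text
orange px 109
the job is handed in; nothing more can be done
None
```

The fuse drawer is open and the release pin is back in its stand, fully down and let go. I handed the job in after about 19 s of the 72 s allowed.

- **Pressing the latch:** I pushed the pin through the slot onto the latch tab, whose position I found from the wrist camera's depth image. The highest force I read on the controller was about 10.4 N, against the 20 N limit. It rose faster over the last millimetre or so than the tab's spring alone would explain, so the pin probably just reached the guard plate.
- **Drawer:** A wrist picture taken while the pin was still in the slot showed the drawer sprung out. In the final top view the orange area was 109 pixels, up from 52 at the start.
- **Pin:** It seated at the same height it was gripped at, with about 11 N of push on the stand. The last pictures show it upright and home, with the gripper open and clear.
- **Other objects:** The green button was never approached. Nothing looked moved in the pictures I viewed, but I did not measure the loose objects again at the end.

No check failed. The cameras' estimates of the slot and hole positions differed by up to about 2 mm, within the stated calibration.

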